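# Repair kits for two pipe crawlers

### The job

Make up the repair kits for the two pipe crawlers: the black wheel, the gear motor and the camera head go in the blue tray, the orange wheel and the battery pack in the yellow tray. Lay each flat on the tray floor in a bay of its own: motor and battery in the long bays, wheels and camera head (dome up) in the square ones. Do not drop the camera head or tip it over, and leave the grey wheel where it lies.

Things in the scene. Friction and masses are not known exactly. Their poses are not given: they have to be found in the camera images.
- blue_tray: Blue plastic kit tray with three bays, 182 (its x) x 196 (y) mm, floor and walls 4 thick, loose on the bench, 0.6 kg. Origin: centre of its underside, z up; bay floors 4 above it. Long bay on the -x side: 78 (x) x 188 (y), middle at (-48, 0). Two square bays on the +x side: 92 x 92, middles at (41, 48) and (41, -48). Outer walls stand 18 over the bench, inner walls 14.
- yellow_tray: Yellow plastic kit tray with three bays, 182 (its x) x 196 (y) mm, floor and walls 4 thick, loose on the bench, 0.6 kg. Origin: centre of its underside, z up; bay floors 4 above it. Long bay on the -x side: 78 (x) x 188 (y), middle at (-48, 0). Two square bays on the +x side: 92 x 92, middles at (41, 48) and (41, -48). Outer walls stand 18 over the bench, inner walls 14.
- black_wheel: Crawler wheel with black, lugged tyre and aluminium hub, 60 mm diameter x 34 wide, lying flat, 0.1 to 0.2 kg, rigid. Origin: centre of its underside, z up along its axle. Grip it across the tread at any yaw.
- orange_wheel: Crawler wheel with smooth orange tyre and aluminium hub, 60 mm diameter x 34 wide, lying flat, 0.1 to 0.2 kg, rigid. Origin: centre of its underside, z up along its axle. Grip it across the tread at any yaw.
- grey_wheel: Crawler wheel with smooth grey tyre and aluminium hub, 60 mm diameter x 34 wide, lying flat; not needed for these kits, it stays where it is. Origin: centre of its underside.
- gear_motor: Gear motor lying down: aluminium gearbox block 40 (y) x 34 mm high, x from -35 to +11; on its +x end a dark round motor, 34 diameter, axis along x, x from 11 to 63 (brass cap to 67). A steel shaft, 8 diameter, stands 16 up from the block at x = -15. Origin: on the underside, below the place to grip, z up. Grip across the block (along y). 0.2 to 0.4 kg.
- battery: Black battery pack with a white and red label on top, 110 (x) x 46 (y) x 34 mm high, a yellow connector standing 9 out of its +x end. Origin: centre of its underside, z up. Grip it across its width (y). 0.25 to 0.45 kg.
- camera_head: Camera head standing upright: round steel can 50 mm diameter, 40 high, and on top a ring of white lamps and a glass dome, 52 high in all. Origin: centre of its underside, z up towards the dome. Grip it across the can, at any yaw. 0.15 to 0.25 kg.

How it is judged:
By the outcome, as a careful person would: the job done as asked, in the order asked, and still so for the second after the job is handed in, with the robot touching nothing.
It also fails if it takes over 102 s, if anything falls off the work surface, if the arm or the gripper's body presses on something with over 40 N, if the wrist force passes 120 N, or if a joint passes its speed limit or range.

### The arm

A 7-joint arm with a two-finger parallel gripper is mounted at the origin on the work surface. World frame = base frame: x ahead of the robot, y to its left, z up, the work surface at z = 0. Lengths are in m, angles in rad, forces in N, time in s.
With the tool pointing down it reaches from about 0.425 to 0.925 m from the base axis. Payload 6.8 kg.
Tool frame: the origin (TCP) lies where the fingers leave the gripper's body, on its centre line; the fingertips stand 73 mm ahead of it and the grasp point (between the pads) lies 54 mm ahead of it; z points along the fingers, y is the line along which they close (so a half turn about z gives the same grasp; the last joint's range is limited). The gripper opens to 85 mm and grips with 20 to 120 N. Pads are 22 mm wide; open, the fingers measure 114 mm over their backs; the gripper's body (76 mm by 85 mm) begins 54 mm behind the grasp point. The pads swing forward as they close: fully open they stand 13 mm farther back than shut.
Start: joints at [1.183, 0.477, 0.022, 1.555, -0.011, 1.109, -0.083], TCP at [0.186, -0.649, 0.304] pointing down, gripper open.
Joint ranges: [-2.96, 2.96], [-0.34, 2.1], [-1.41, 1.46], [0.24, 2.44], [-1.37, 4.51], [0.17, 1.92], [-2.96, 2.96]. Speed limits (rad/s): [2.39, 2.39, 3.14, 3.14, 3.14, 3.14, 3.14].

### API

Orientations are given as a rotation vector (axis times angle).
In Python, from bench import r gives the robot as it stands.
- The arm moves only by the shell command python3 drive.py [OPENING] [FORCE], which reads ROWS from standard input. ROWS is 1 to 5 rows, one to a line, with the numbers parted by spaces; each row has 6 numbers: dx, dy, dz in m, then a rotation vector rx, ry, rz in rad; each row is the pose to reach, as a shift and turn from the pose commanded when the command began, along the tool's axes at that moment; what a row does not reach only later rows make up. A row lasts 1/10 s, in which the tool goes at most 0.05 m and 0.15 rad, less where a joint would pass 70% of its speed; a pose out of reach is approached as far as the arm can. OPENING is the finger opening in m, set as the command begins (- or left out keeps the last). The fingers move at their own pace and stop on an object; FORCE is the grip in N (left out, the last holds). Time passes only in rows, so rows that do not move let the fingers close. It prints the time, the measured TCP pose, the force, the opening and the grip force at its end. Input that does not fit is refused with a message, and nothing moves.
- r.get_obs(): the state, without advancing time (a new reading comes with each control period).
- r.grab_frame(name): name is "scene" or "top"; returns (picture, depth): 400x640x3 uint8, blue, green, red; 400x640 float32, m along the optical axis (not along the pixel's ray), 0 where there is no reading.
- r.camera_info(name): a dict with "camera_matrix" (3x3 intrinsics, pixels), "k1" (the pictures are not rectified: a ray, as slopes to the right and down, at radius r is drawn at 1 + k1 r^2 times it, then the intrinsics apply), "R" (3x3) and "t" (3): a world point X has camera coordinates R X + t. Camera axes: x right, y down, z forward; pixel columns grow to the right and rows downward; lengths in m; the calibration is good to about 2 mm. A picture is of the moment at which its call begins. camera_info takes no time and is no camera call.
- r.hand_in(): hands the job in; it is judged then, once.
The state is a dict: "clock": time; "joints": joint angles; "qvel": joint speeds; "tau": joint torques, N m; "tcp_pos": TCP position; "orientation": TCP orientation; "contact_force": force on the tool from outside, world axes, zero at the start; "moment": the same for the moment, N m; "grip_width": finger opening in m; "gripper_force": force on a finger pad.
Only numpy, scipy, OpenCV 4.12 (cv2) and the standard library are available. Lean on these libraries where they do the work, as an engineer would, in place of code of your own. Each camera call takes 0.05 s, during which the arm holds its last target. There are 200 camera calls.

## Working session

There is one attempt and no reset: what is moved stays moved. The work goes in short steps, Python scripts to look and compute and a shell command to move; the robot and the scene stay as the last step left them, time stands still between calls to the robot, and variables do not carry over. Pictures are saved under pics/ and viewed, at most 14 in all, crops included, and the job is handed in when it is done.

```bash
ls; mkdir -p pics; python3 - <<'E'
from bench import r
import cv2,numpy as np
o=r.get_obs();print(o)
for n in("scene","top"):
    p,d=r.grab_frame(n);cv2.imwrite(f"pics/{n}0.png",p);np.save(f"pics/{n}0.npy",d);print(n,r.camera_info(n))
E
```

```text
bench.py
drive.py
pics
{'clock': 0.0, 'joints': array([ 1.18290906,  0.47779477,  0.02230891,  1.55647371, -0.01149577,
        1.10934843, -0.08308601]), 'qvel': array([-2.32115465e-06, -1.21232644e-03, -4.58522060e-04,  4.56354242e-04,
       -1.30314042e-03,  1.32909223e-04, -1.01512145e-03]), 'tau': array([ 8.07487122e-04, -5.96462667e+01,  1.60864189e+00, -2.81201077e+01,
        1.25771749e-02,  9.40417754e-03,  5.92577592e-06]), 'tcp_pos': array([ 0.18627809, -0.64828433,  0.3029192 ]), 'orientation': array([-3.10905064e+00, -4.37898520e-01,  6.18337740e-04]), 'contact_force': array([0.09203145, 0.17007049, 0.64385409]), 'moment': array([ 0.03487561, -0.02419518, -0.00283473]), 'gripper_force': 0.0, 'grip_width': 0.08535788993173227}
scene {'camera_matrix': array([[394.43911301,   0.        , 321.05215258],
       [  0.        , 394.43911301, 199.94223191],
       [  0.        ,   0.        ,   1.        ]]), 'k1': -0.08439867896888671, 'R': array([[-3.88626396e-01,  9.21395411e-01,  1.42155956e-04],
       [ 6.07467947e-01,  2.56333986e-01, -7.51848110e-01],
       [-6.92785838e-01, -2.92101666e-01, -6.59336332e-01]]), 't': array([ 0.21020476, -0.29416404,  1.37412573])}
top {'camera_matrix': array([[377.78484547,   0.        , 326.95417001],
       [  0.        , 377.78484547, 203.83982173],
       [  0.        ,   0.        ,   1.        ]]), 'k1': -0.056807397729852584, 'R': array([[ 2.50656013e-02, -9.99685436e-01,  8.62922484e-04],
       [-9.95866995e-01, -2.50452183e-02, -8.73021465e-02],
       [ 8.72962964e-02,  1.32892477e-03, -9.96181505e-01]]), 't': array([-0.02815583,  0.56358598,  0.9240813 ])}
```

View pics/scene0.png

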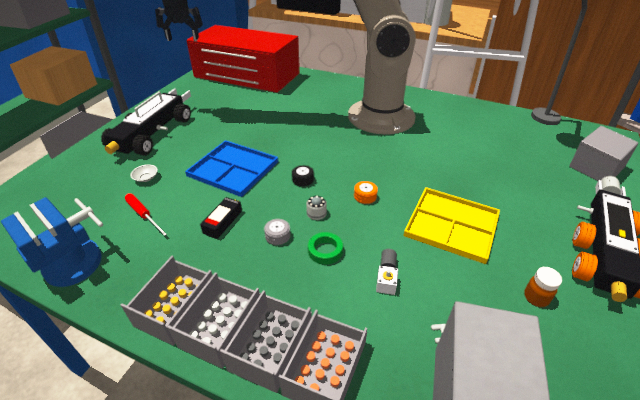

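View pics/top0.png

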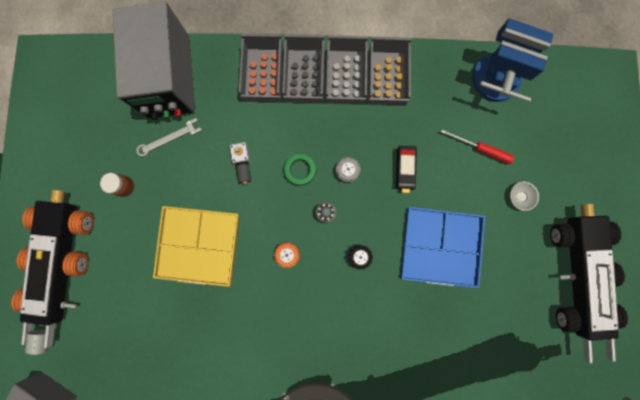

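The top view shows the yellow tray around (197,246), the blue tray (443,247), orange wheel (287,255), black wheel (360,257), camera head (325,213), grey wheel (347,169), battery (406,167; connector at the lower end) and motor (239,162; block at the upper end). In the scene view they are at yellow (452,224), blue (232,167), orange (366,191), black (302,175), camera (316,207), battery (221,217) and motor (388,272).

```bash
cat > vis.py <<'E'
import cv2,numpy as np
from bench import r
I={n:r.camera_info(n) for n in("scene","top")}
def rays(n,uv):
    c=I[n];x=cv2.undistortPoints(np.float64(uv).reshape(-1,1,2),c["camera_matrix"],np.array([c["k1"],0,0,0]))[:,0]
    R=np.array(c["R"]);return -R.T@c["t"],np.c_[x,np.ones(len(x))]@R
def plane(n,uv,z):
    o,d=rays(n,uv);return o+d*((z-o[2])/d[:,2])[:,None]
def proj(n,X):
    c=I[n];R=np.array(c["R"]);return cv2.projectPoints(np.float64(X).reshape(-1,1,3),cv2.Rodrigues(R)[0],c["t"],c["camera_matrix"],np.array([c["k1"],0,0,0]))[0][:,0]
def tri(a,b):
    o1,d1=rays("scene",[a]);o2,d2=rays("top",[b]);A=np.c_[d1[0],-d2[0]]
    s=np.linalg.lstsq(A,o2-o1,rcond=None)[0];p=o1+d1[0]*s[0];q=o2+d2[0]*s[1];return (p+q)/2,np.linalg.norm(p-q)
def cloud(n,d):
    v,u=np.mgrid[:400,:640];o,D=rays(n,np.c_[u.ravel(),v.ravel()]);return (o+D*d.ravel()[:,None]).reshape(400,640,3)
def blob(m,seed=None):
    k,l,s,c=cv2.connectedComponentsWithStats(m.astype(np.uint8));i=1+s[1:,4].argmax();return l==i
E
python3 - <<'E'
from vis import *
P={n:cv2.imread(f"pics/{n}0.png") for n in I};D={n:np.load(f"pics/{n}0.npy") for n in I}
C={n:cloud(n,D[n]) for n in I}
print("bench z",[np.round(np.median(C["top"][290:310,300:340,2]),4),np.round(np.median(C["scene"][150:160,320:340,2]),4)])
# tops by cloud
seeds={"black":(360,257),"orange":(287,255),"grey":(347,169),"cam":(325,213),"batt":(406,167),"motor":(240,163)}
for k,(u,v) in seeds.items():
    for n in I:
        if n=="top":uu,vv=u,v
        else:
            X=plane("top",[(u,v)],0.035)[0];uu,vv=proj("scene",X)[0].astype(int)
        w=C[n][vv-24:vv+25,uu-24:uu+25].reshape(-1,3);w=w[(w[:,2]>.012)&(w[:,2]<.08)]
        t=w[w[:,2]>.024]
        (c,s,a)=cv2.minAreaRect(t[:,:2].astype(np.float32)*1000)
        print(k,n,len(t),"zpc",np.round(np.percentile(t[:,2],[50,90,98]),4),"rect",np.round(c,1),np.round(s,1),round(a,1),"mean",np.round(t.mean(0),4))
for k,lo,hi in(("blue",(100,140,80),(125,255,255)),("yellow",(18,140,100),(32,255,255))):
    for n in I:
        h=cv2.cvtColor(P[n],cv2.COLOR_BGR2HSV);m=blob(cv2.inRange(h,lo,hi)>0)
        c=max(cv2.findContours(m.astype(np.uint8),0,1)[0],key=len)[:,0]
        for z in(0,.018):
            X=plane(n,c,z)[:,:2]*1000;q=cv2.minAreaRect(X.astype(np.float32));print(k,n,z,m.sum(),np.round(q[0],1),np.round(q[1],1),round(q[2],1))
for n,a in(("top",P["top"][130:300,145:495]),("scene",P["scene"][130:300,170:510])):
    cv2.imwrite(f"pics/{n}c.png",cv2.resize(a,None,fx=2.28,fy=2.28,interpolation=cv2.INTER_CUBIC))
E
```

```text
bench z [np.float64(0.0005), np.float64(-0.0002)]
black scene 271 zpc [0.0332 0.0352 0.0362] rect [436.8 -99.1] [58.9 57.8] 24.2 mean [ 0.4398 -0.0974  0.0324]
black top 460 zpc [0.0335 0.0358 0.037 ] rect [434.  -98.8] [58.9 59.5] 1.5 mean [ 0.4349 -0.0981  0.0333]
orange scene 286 zpc [0.033  0.0348 0.0356] rect [436.6  81.8] [56.6 55.7] 48.4 mean [0.4406 0.0829 0.0324]
orange top 451 zpc [0.0334 0.0358 0.0372] rect [435.   82.1] [57.8 55.9] 46.5 mean [0.4352 0.082  0.0333]
grey scene 415 zpc [0.0331 0.0351 0.0361] rect [653.9 -64.4] [60.8 58.8] 37.5 mean [ 0.6578 -0.0621  0.0325]
grey top 446 zpc [0.0334 0.0356 0.0369] rect [654.  -63.1] [57.5 60. ] 46.6 mean [ 0.6533 -0.0629  0.0331]
cam scene 312 zpc [0.0399 0.0482 0.0515] rect [505.8 -41.9] [148.2  48.3] 38.2 mean [ 0.5451 -0.0135  0.0384]
cam top 316 zpc [0.0417 0.0497 0.0527] rect [544.  -10.9] [47.3 47.1] 1.4 mean [ 0.5435 -0.0101  0.0425]
batt scene 693 zpc [0.0341 0.0358 0.0371] rect [ 660.4 -214.4] [ 48.8 119.8] 88.1 mean [ 0.6692 -0.2106  0.0334]
batt top 801 zpc [0.0341 0.0363 0.0375] rect [ 659.2 -212.7] [ 47.1 115.7] 88.7 mean [ 0.6614 -0.2118  0.0339]
motor scene 635 zpc [0.033  0.036  0.0455] rect [665.6 206.5] [101.   40.5] 12.5 mean [0.675  0.2084 0.0329]
motor top 534 zpc [0.0333 0.0364 0.0413] rect [663.7 207.2] [96.4 41.3] 13.0 mean [0.6672 0.2068 0.033 ]
blue scene 0 6341 [ -465.1 -1491.2] [1895.4  441.4] 51.7
blue scene 0.018 6341 [ -421.1 -1444.5] [1845.6  429.8] 51.7
blue top 0 5344 [ 462.7 -313.7] [200.5 182.2] 84.9
blue top 0.018 5344 [ 463.1 -308.1] [196.7 178.8] 84.9
yellow scene 0 4618 [439.9 315.5] [202.9 206.6] 85.6
yellow scene 0.018 4618 [460.2 314.7] [197.6 201.1] 85.6
yellow top 0 5592 [450.1 320.9] [202.9 185.1] 85.7
yellow top 0.018 5592 [450.7 314.6] [199.1 181.7] 85.7
```

```bash
sleep 0
```

```text
(no output)
```

View pics/topc.png

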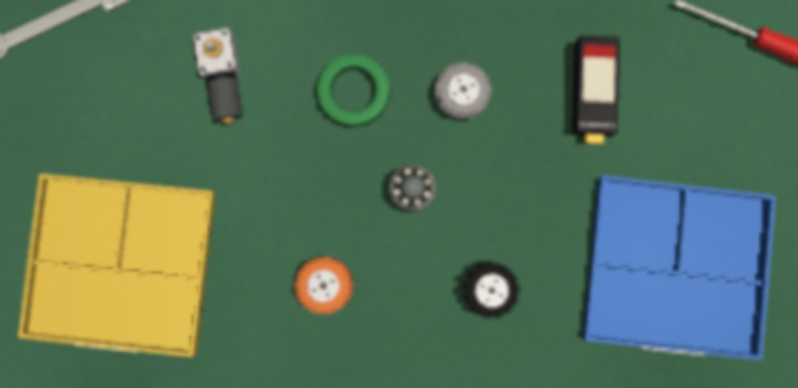

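The enlarged view shows both trays with their square bays towards +x, yawed about -5°. The motor block points to +x, and the battery connector to -x. Before moving I'll overlay the fitted poses on the scene view as a check.

```bash
cat > plan.py <<'E'
import sys,numpy as np
from bench import r
from scipy.spatial.transform import Rotation as Ro
def plan(*t):
    o=r.get_obs();R=Ro.from_rotvec(o["orientation"]).as_matrix();p=np.array(o["tcp_pos"])
    print("t",round(o["clock"],2),"tcp",p.round(4),"tooly",np.degrees(np.arctan2(R[1,1],R[0,1])).round(1),"q",np.round(o["joints"],2))
    for x,y,z,yaw in t:
        y0=np.array([np.cos(np.radians(yaw)),np.sin(np.radians(yaw)),0]);z0=np.array([0,0,-1.]);T=np.c_[np.cross(y0,z0),y0,z0]
        print("to",(x,y,z,yaw),"shift",(R.T@(np.array([x,y,z])-p)).round(4),"rot",Ro.from_matrix(R.T@T).as_rotvec().round(3))
        p=np.array([x,y,z]);R=T
if __name__=="__main__": plan(*[tuple(map(float,a.split(","))) for a in sys.argv[1:]])
E
python3 - <<'E'
from vis import *
s=cv2.imread("pics/scene0.png");t=cv2.imread("pics/top0.png")
def big(n,im,u0,v0,f):
    b=cv2.resize(im[v0:v0+150,u0:u0+330],None,fx=f,fy=f,interpolation=cv2.INTER_CUBIC)
    for (cx,cy,a) in((463,-310,-5.1),(450.5,316.8,-4.3)):
        a=np.radians(a);R=np.array([[np.cos(a),-np.sin(a)],[np.sin(a),np.cos(a)]])
        for pts,z in(([(-91,-98),(91,-98),(91,98),(-91,98)],18),([(-7,-98),(-7,98)],14),([(-7,0),(91,0)],14)):
            w=np.array(pts)@R.T+[cx,cy];uv=(proj(n,np.c_[w,np.full(len(w),z)]/1000)-[u0,v0]+.5)*f
            cv2.polylines(b,[uv.astype(int)],len(pts)>2,(255,0,255),1)
    for x,y,z in((435,-99,34),(435.5,82,34),(544,-11,52),(663,-213.5,34),(680.3,210.6,34)):
        u,v=(proj(n,np.array([x,y,z])/1000)[0]-[u0,v0]+.5)*f;cv2.drawMarker(b,(int(u),int(v)),(255,0,255),0,12)
    return b
cv2.imwrite("pics/ov.png",np.vstack([big("scene",s,180,135,2)[:300],big("top",t,150,145,2)]))
E
python3 plan.py 0.435,-0.099,0.2,-50.1 0.4996,-0.3615,0.2,-50.1
```

```text
t 0.1 tcp [ 0.1863 -0.6484  0.303 ] tooly -74.0 q [ 1.18  0.48  0.02  1.56 -0.01  1.11 -0.08]
to (0.435, -0.099, 0.2, -50.1) shift [ 0.3908 -0.4591  0.1037] rot [-0.002 -0.    -0.417]
to (0.4996, -0.3615, 0.2, -50.1) shift [-0.1188  0.2428  0.    ] rot [0. 0. 0.]
```

View pics/ov.png

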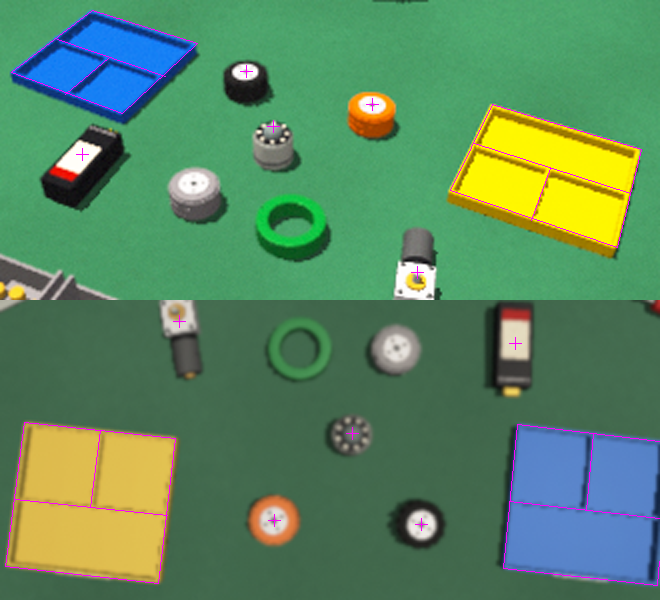

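The overlay lines up in both views to about 1–2 mm: tray rims on their edges, and crosses on the wheel hubs and the dome. Now I'll move over the black wheel.

```bash
echo '0.03 -0.035 0 0 0 -0.05
0.06 -0.07 0 0 0 -0.1
0.09 -0.105 0 0 0 -0.15
0.12 -0.14 0 0 0 -0.2
0.15 -0.175 0 0 0 -0.25' | python3 drive.py 0.085 60; python3 plan.py 0.435,-0.099,0.2,-50.1
```

```text
clock: 0.6
tcp_pos: [0.2826, -0.4372, 0.3036]
orientation: [-3.031, -0.825, 0.0]
contact_force: [1.5, 0.6, 0.1]
grip_width: 0.0853
gripper_force: 0.0
t 0.6 tcp [ 0.2826 -0.4372  0.3036] tooly -59.5 q [ 0.97  0.23 -0.11  1.92  0.03  1.   -0.19]
to (0.435, -0.099, 0.2, -50.1) shift [ 0.3028 -0.2142  0.1037] rot [-0.     0.    -0.165]
```

```bash
echo '0.04 -0.025 0.01 0 0 -0.05
0.08 -0.05 0.02 0 0 -0.1
0.12 -0.08 0.03 0 0 -0.165
0.16 -0.11 0.04 0 0 -0.165
0.2 -0.14 0.05 0 0 -0.165' | python3 drive.py ; echo '0 0 0 0 0 0' | python3 drive.py; python3 plan.py 0.435,-0.099,0.2,-50.1
```

```text
clock: 1.1
tcp_pos: [0.3831, -0.2181, 0.2541]
orientation: [2.954, 1.069, 0.0]
contact_force: [1.3, -0.9, -0.3]
grip_width: 0.0849
gripper_force: 0.0
clock: 1.2
tcp_pos: [0.3846, -0.2137, 0.2535]
orientation: [-2.946, -1.083, -0.0]
contact_force: [-0.5, -1.2, 0.5]
grip_width: 0.0851
gripper_force: 0.0
t 1.2 tcp [ 0.3846 -0.2137  0.2535] tooly -49.6 q [ 0.66  0.17 -0.32  2.13  0.07  0.85 -0.57]
to (0.435, -0.099, 0.2, -50.1) shift [ 0.1127 -0.0546  0.0538] rot [-0.003 -0.001  0.009]
```

```bash
echo '0.04 -0.02 0.02 0 0 0
0.08 -0.04 0.04 0 0 0
0.113 -0.055 0.054 0 0 0.009
0.113 -0.055 0.095 0 0 0.009
0.113 -0.055 0.095 0 0 0.009' | python3 drive.py; python3 plan.py 0.435,-0.099,0.08,-50.1 
```

```text
clock: 1.7
tcp_pos: [0.432, -0.1044, 0.156]
orientation: [-2.953, -1.058, 0.011]
contact_force: [-1.8, 0.3, -0.2]
grip_width: 0.0849
gripper_force: 0.0
t 1.7 tcp [ 0.432  -0.1044  0.156 ] tooly -50.6 q [ 0.41  0.35 -0.36  2.19  0.2   0.64 -0.98]
to (0.435, -0.099, 0.08, -50.1) shift [ 0.0061 -0.0018  0.076 ] rot [-0.007  0.005 -0.008]
```

```bash
echo '0 0 0 0 0 0' | python3 drive.py; python3 plan.py 0.435,-0.099,0.08,-50.1 
```

```text
clock: 1.8
tcp_pos: [0.4337, -0.106, 0.1593]
orientation: [-2.958, -1.055, 0.004]
contact_force: [0.7, 0.1, -0.5]
grip_width: 0.085
gripper_force: 0.0
t 1.8 tcp [ 0.4337 -0.106   0.1593] tooly -50.7 q [ 0.41  0.35 -0.36  2.19  0.2   0.64 -0.98]
to (0.435, -0.099, 0.08, -50.1) shift [ 0.0056 -0.0045  0.0793] rot [-0.002  0.002 -0.011]
```

```bash
echo '0.0056 -0.0045 0.03 0 0 -0.01
0.0056 -0.0045 0.055 0 0 -0.01
0.0056 -0.0045 0.055 0 0 -0.01' | python3 drive.py; python3 plan.py 0.435,-0.099,0.08,-50.1 
```

```text
clock: 2.1
tcp_pos: [0.4351, -0.0994, 0.1041]
orientation: [-2.954, -1.068, 0.004]
contact_force: [-1.0, -0.4, 0.3]
grip_width: 0.0853
gripper_force: 0.0
t 2.1 tcp [ 0.4351 -0.0994  0.1041] tooly -50.2 q [ 0.35  0.45 -0.32  2.22  0.28  0.51 -1.06]
to (0.435, -0.099, 0.08, -50.1) shift [ 0.0003 -0.0004  0.0241] rot [-0.001  0.002 -0.002]
```

```bash
echo '0 0 0.02 0 0 0
0 0 0.024 0 0 0
0 0 0.024 0 0 0' | python3 drive.py; echo '0 0 0 0 0 0
0 0 0 0 0 0
0 0 0 0 0 0
0 0 0 0 0 0
0 0 0 0 0 0' | python3 drive.py 0.04 50; echo '0 0 -0.03 0 0 0
0 0 -0.07 0 0 0
0 0 -0.12 0 0 0
0 0 -0.12 0 0 0' | python3 drive.py; python3 plan.py 0.4996,-0.3615,0.2,-50.1
```

```text
clock: 2.4
tcp_pos: [0.4364, -0.0991, 0.0816]
orientation: [2.953, 1.069, 0.001]
contact_force: [0.3, 0.1, -0.1]
grip_width: 0.085
gripper_force: 0.0
clock: 2.9
tcp_pos: [0.4367, -0.0986, 0.0819]
orientation: [2.952, 1.07, 0.002]
contact_force: [-2.3, -0.4, 11.8]
grip_width: 0.0585
gripper_force: 51.1
clock: 3.3
tcp_pos: [0.4393, -0.0986, 0.2066]
orientation: [2.948, 1.069, 0.015]
contact_force: [1.5, 0.1, -0.7]
grip_width: 0.0581
gripper_force: 55.2
t 3.3 tcp [ 0.4393 -0.0986  0.2066] tooly -50.2 q [ 0.44  0.27 -0.41  2.15  0.16  0.74 -0.95]
to (0.4996, -0.3615, 0.2, -50.1) shift [-0.1222  0.2404  0.0078] rot [ 0.009 -0.007 -0.001]
```

```bash
echo '-0.02 0.04 0 0 0 0
-0.04 0.08 0 0 0 0
-0.06 0.12 0 0 0 0
-0.08 0.16 0 0 0 0
-0.1 0.2 0 0 0 0' | python3 drive.py;echo '-0.022 0.04 0 0 0 0
-0.022 0.04 0.03 0.009 -0.007 0
-0.022 0.04 0.03 0.009 -0.007 0
-0.022 0.04 0.03 0.009 -0.007 0' | python3 drive.py; python3 plan.py 0.4996,-0.3615,0.087,-50.1
```

```text
clock: 3.8
tcp_pos: [0.4872, -0.3177, 0.2006]
orientation: [-2.953, -1.071, 0.0]
contact_force: [1.3, -0.1, -1.6]
grip_width: 0.0585
gripper_force: 55.2
clock: 4.2
tcp_pos: [0.4958, -0.3596, 0.17]
orientation: [-2.945, -1.069, 0.017]
contact_force: [0.8, 1.0, -1.1]
grip_width: 0.0583
gripper_force: 55.2
t 4.2 tcp [ 0.4958 -0.3596  0.17  ] tooly -50.1 q [ 0.73  0.55 -0.28  1.8   0.2   0.84 -0.51]
to (0.4996, -0.3615, 0.087, -50.1) shift [0.0023 0.0048 0.0829] rot [-0.012  0.007  0.   ]
```

```bash
echo '0.002 0.004 0.04 -0.009 0.007 0
0.002 0.004 0.07 -0.009 0.007 0
0.002 0.004 0.07 -0.009 0.007 0
0.002 0.004 0.07 -0.009 0.007 0' | python3 drive.py; python3 plan.py 0.4996,-0.3615,0.087,-50.1
```

```text
clock: 4.6
tcp_pos: [0.5002, -0.3616, 0.1017]
orientation: [2.952, 1.073, 0.001]
contact_force: [1.1, 1.0, -0.0]
grip_width: 0.0583
gripper_force: 55.2
t 4.6 tcp [ 0.5002 -0.3616  0.1017] tooly -50.1 q [ 0.71  0.64 -0.25  1.82  0.23  0.7  -0.54]
to (0.4996, -0.3615, 0.087, -50.1) shift [-0.0004 -0.0005  0.0147] rot [ 0.    -0.     0.001]
```

```bash
echo '0 0 0.008 0 0 0
0 0 0.014 0 0 0
0 0 0.014 0 0 0
0 0 0.014 0 0 0' | python3 drive.py; echo '0 0 0 0 0 0
0 0 0 0 0 0
0 0 0 0 0 0' | python3 drive.py 0.071; echo '0 0 -0.02 0 0 0
0 0 -0.06 0 0 0
0 0 -0.1 0 0 0
0 0 -0.12 0 0 0' | python3 drive.py; python3 plan.py 0.68,0.2105,0.2,-77
```

```text
clock: 5.0
tcp_pos: [0.4996, -0.3625, 0.0868]
orientation: [2.953, 1.071, 0.0]
contact_force: [-0.1, -0.1, -0.7]
grip_width: 0.0584
gripper_force: 55.2
clock: 5.3
tcp_pos: [0.4997, -0.3625, 0.0867]
orientation: [2.953, 1.071, 0.0]
contact_force: [0.3, -1.3, -0.4]
grip_width: 0.0712
gripper_force: 0.0
clock: 5.7
tcp_pos: [0.5009, -0.363, 0.2103]
orientation: [2.95, 1.07, 0.005]
contact_force: [0.2, 0.7, 0.4]
grip_width: 0.0708
gripper_force: 0.0
t 5.7 tcp [ 0.5009 -0.363   0.2103] tooly -50.1 q [ 0.74  0.5  -0.29  1.77  0.18  0.9  -0.5 ]
to (0.68, 0.2105, 0.2, -77.0) shift [ 0.5051 -0.3254  0.0095] rot [ 0.004 -0.003  0.469]
```

```bash
echo '0.04 -0.026 0 0 0 0
0.08 -0.052 0 0 0 0
0.12 -0.078 0 0 0 0
0.16 -0.104 0 0 0 0
0.2 -0.13 0 0 0 0' | python3 drive.py 0.08; echo '0.04 -0.026 0 0 0 0
0.08 -0.052 0 0 0 0
0.12 -0.078 0 0 0 0
0.16 -0.104 0 0 0 0
0.2 -0.13 0 0 0 0' | python3 drive.py; echo '0.04 -0.026 0 0 0 0.12
0.08 -0.052 0 0 0 0.24
0.105 -0.065 0 0 0 0.36
0.105 -0.065 0 0 0 0.469
0.105 -0.065 0 0 0 0.469' | python3 drive.py; echo '0 0 0 0 0 0
0 0 0 0 0 0' | python3 drive.py;python3 - <<'E'
from vis import *
for n in I:
    p,d=r.grab_frame(n);cv2.imwrite(f"pics/{n}1.png",p);np.save(f"pics/{n}1.npy",d)
def c(n,a,u,v):return cv2.resize(a[v:v+100,u:u+130],None,fx=3,fy=3,interpolation=cv2.INTER_CUBIC)
s=cv2.imread("pics/scene1.png");t=cv2.imread("pics/top1.png")
cv2.imwrite("pics/a.png",np.vstack([np.hstack([c(0,s,330,200),c(0,s,180,120)]),np.hstack([c(0,t,180,110),c(0,t,380,195)])]))
E
python3 plan.py 0.68,0.2105,0.09,-77
```

```text
clock: 6.2
tcp_pos: [0.5701, -0.1326, 0.2068]
orientation: [2.953, 1.071, 0.001]
contact_force: [0.1, 0.2, -0.6]
grip_width: 0.0797
gripper_force: 0.0
clock: 6.7
tcp_pos: [0.6403, 0.0954, 0.2067]
orientation: [2.953, 1.071, 0.0]
contact_force: [0.9, 0.6, -0.4]
grip_width: 0.0799
gripper_force: 0.0
clock: 7.2
tcp_pos: [0.6786, 0.2124, 0.2062]
orientation: [3.121, 0.358, -0.0]
contact_force: [-0.1, -0.4, 0.1]
grip_width: 0.0803
gripper_force: 0.0
clock: 7.4
tcp_pos: [0.679, 0.2093, 0.2065]
orientation: [3.121, 0.356, -0.0]
contact_force: [-0.8, 0.2, -0.1]
grip_width: 0.0796
gripper_force: 0.0
t 7.5 tcp [0.679  0.2095 0.2066] tooly -77.0 q [-0.22  0.64 -0.25  1.53  0.18  1.   -1.87]
to (0.68, 0.2105, 0.09, -77.0) shift [ 0.0012 -0.0008  0.1166] rot [ 0.  0. -0.]
```

View pics/a.png

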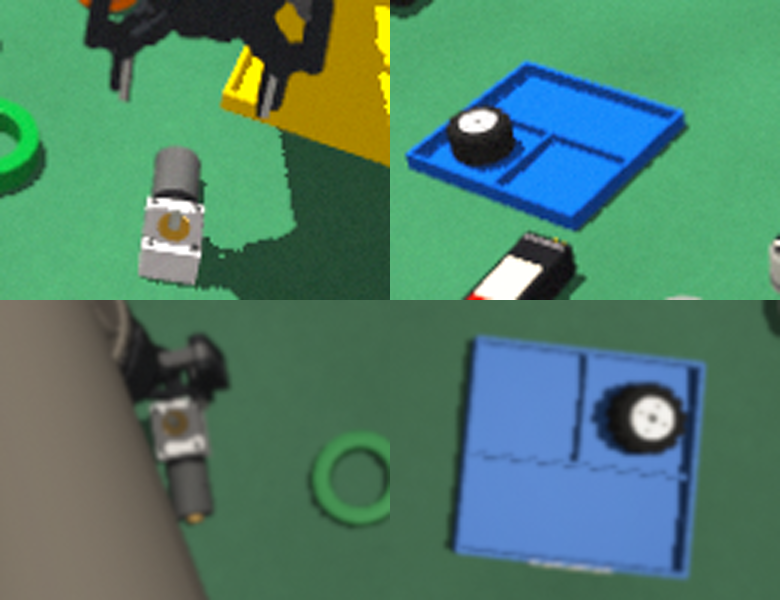

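The black wheel lies inside its bay (top crop, (650,415)). The fingers straddle the motor block at (175,425). Descending.

```bash
echo '0.001 -0.001 0.04 0 0 0
0.001 -0.001 0.08 0 0 0
0.001 -0.001 0.105 0 0 0
0.001 -0.001 0.117 0 0 0
0.001 -0.001 0.117 0 0 0' | python3 drive.py; echo '0 0 0 0 0 0
0 0 0 0 0 0
0 0 0 0 0 0
0 0 0 0 0 0
0 0 0 0 0 0' | python3 drive.py 0.03 60; echo '0 0 0 0 0 0' | python3 drive.py; echo '0 0 -0.02 0 0 0
0 0 -0.05 0 0 0
0 0 -0.09 0 0 0
0 0 -0.12 0 0 0
0 0 -0.12 0 0 0' | python3 drive.py; python3 plan.py 0.4167,-0.2898,0.2,-5.1
```

```text
clock: 8.0
tcp_pos: [0.6788, 0.2112, 0.0878]
orientation: [3.121, 0.355, -0.005]
contact_force: [-0.4, 0.5, 0.6]
grip_width: 0.0798
gripper_force: 0.0
clock: 8.5
tcp_pos: [0.6808, 0.2124, 0.0917]
orientation: [-3.121, -0.355, -0.005]
contact_force: [-1.5, -1.4, 6.3]
grip_width: 0.0387
gripper_force: 62.4
clock: 8.6
tcp_pos: [0.6808, 0.2124, 0.0917]
orientation: [-3.121, -0.355, -0.005]
contact_force: [-0.7, 0.3, 6.7]
grip_width: 0.0386
gripper_force: 62.3
clock: 9.1
tcp_pos: [0.6819, 0.213, 0.2152]
orientation: [-3.119, -0.355, -0.014]
contact_force: [0.7, 1.2, -2.7]
grip_width: 0.0386
gripper_force: 61.4
t 9.1 tcp [0.6819 0.213  0.2152] tooly -77.0 q [-0.22  0.63 -0.25  1.52  0.18  1.   -1.87]
to (0.4167, -0.2898, 0.2, -5.1) shift [-0.3715  0.4304  0.0112] rot [ 0.005 -0.009 -1.255]
```

```bash
echo '-0.03 0.035 0 0 0 0
-0.06 0.07 0 0 0 0
-0.09 0.105 0 0 0 0
-0.12 0.14 0 0 0 0
-0.15 0.175 0 0 0 0' | python3 drive.py; echo '-0.03 0.035 0 0 0 -0.13
-0.06 0.07 0 0 0 -0.26
-0.09 0.105 0 0 0 -0.39
-0.12 0.14 0 0 0 -0.52
-0.15 0.175 0 0 0 -0.65' | python3 drive.py; echo '0 0 0 0 0 0' | python3 drive.py;  python3 plan.py 0.4167,-0.2898,0.18,-5.1
```

```text
clock: 9.6
tcp_pos: [0.5707, 0.006, 0.208]
orientation: [3.121, 0.356, -0.003]
contact_force: [2.0, -0.3, -4.1]
grip_width: 0.0385
gripper_force: 61.4
clock: 10.1
tcp_pos: [0.464, -0.1977, 0.2083]
orientation: [-2.84, -1.341, 0.002]
contact_force: [0.6, -0.7, -2.3]
grip_width: 0.0386
gripper_force: 61.4
clock: 10.2
tcp_pos: [0.4607, -0.2037, 0.2078]
orientation: [-2.849, -1.323, 0.009]
contact_force: [-0.4, 0.0, -3.0]
grip_width: 0.0385
gripper_force: 61.5
t 10.2 tcp [ 0.4607 -0.2037  0.2078] tooly -40.2 q [ 0.58  0.34 -0.35  2.03  0.17  0.8  -0.56]
to (0.4167, -0.2898, 0.18, -5.1) shift [-0.094   0.022   0.0282] rot [-0.004  0.004 -0.612]
```

```bash
echo '-0.03 0.007 0 0 0 -0.13
-0.06 0.014 0 0 0 -0.26
-0.094 0.022 0.028 0 0 -0.39
-0.094 0.022 0.028 0 0 -0.52
-0.094 0.022 0.028 0 0 -0.612' | python3 drive.py; echo '0 0 0 0 0 0
0 0 0 0 0 0' | python3 drive.py;  python3 plan.py 0.4167,-0.2898,0.106,-5.1
```

```text
clock: 10.7
tcp_pos: [0.4207, -0.2833, 0.1794]
orientation: [-2.306, -2.127, 0.002]
contact_force: [0.3, -0.3, -4.1]
grip_width: 0.0384
gripper_force: 62.0
clock: 10.9
tcp_pos: [0.4225, -0.2824, 0.1808]
orientation: [-2.312, -2.125, 0.0]
contact_force: [-1.2, 0.2, -3.7]
grip_width: 0.0388
gripper_force: 62.0
t 10.9 tcp [ 0.4225 -0.2824  0.1808] tooly -4.8 q [ 0.83  0.4  -0.44  2.04  0.24  0.75  0.16]
to (0.4167, -0.2898, 0.106, -5.1) shift [-0.008  -0.0051  0.0748] rot [-0.001 -0.001  0.004]
```

```bash
echo '-0.008 -0.005 0 0 0 0
-0.008 -0.005 0.03 0 0 0
-0.008 -0.005 0.055 0 0 0
-0.008 -0.005 0.055 0 0 0
-0.008 -0.005 0.055 0 0 0' | python3 drive.py;python3 - <<'E'
from vis import *
for n in I:
    p,d=r.grab_frame(n);cv2.imwrite(f"pics/{n}2.png",p)
def c(a,u,v):return cv2.resize(a[v:v+100,u:u+130],None,fx=3,fy=3,interpolation=cv2.INTER_CUBIC)
cv2.imwrite("pics/b.png",np.hstack([c(cv2.imread("pics/scene2.png"),170,110),c(cv2.imread("pics/top2.png"),380,195)]))
E
python3 plan.py 0.4167,-0.2898,0.096,-5.1
```

```text
clock: 11.4
tcp_pos: [0.417, -0.2905, 0.1266]
orientation: [-2.311, -2.127, 0.001]
contact_force: [0.2, 0.8, -2.9]
grip_width: 0.0385
gripper_force: 62.0
t 11.5 tcp [ 0.4179 -0.2908  0.1277] tooly -4.7 q [ 0.81  0.49 -0.4   2.07  0.31  0.64  0.12]
to (0.4167, -0.2898, 0.096, -5.1) shift [ 0.001  -0.0013  0.0317] rot [0.002 0.001 0.007]
```

View pics/b.png

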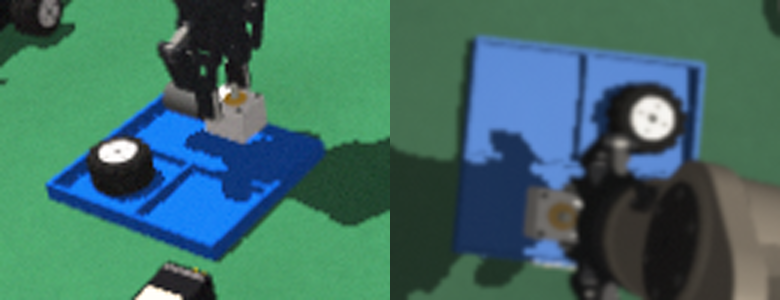

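The motor hangs level over the long bay, block towards +y, clear of the black wheel.

```bash
echo '0 -0.001 0.015 0 0 0
0 -0.001 0.025 0 0 0
0 -0.001 0.03 0 0 0
0 -0.001 0.03 0 0 0' | python3 drive.py;python3 plan.py 0.4167,-0.2898,0.095,-5.1
```

```text
clock: 11.9
tcp_pos: [0.416, -0.2902, 0.0962]
orientation: [-2.31, -2.128, 0.0]
contact_force: [-0.4, -0.2, -3.7]
grip_width: 0.0382
gripper_force: 62.1
t 11.9 tcp [ 0.416  -0.2902  0.0962] tooly -4.7 q [ 0.78  0.54 -0.37  2.08  0.34  0.58  0.09]
to (0.4167, -0.2898, 0.095, -5.1) shift [0.0005 0.0007 0.0012] rot [-0.001 -0.     0.007]
```

Force still shows the full weight (−3.7 N), so I'll ease it down further before releasing.

```bash
echo '0 0 0.002 0 0 0
0 0 0.002 0 0 0' | python3 drive.py;echo '0 0 0.001 0 0 0
0 0 0.002 0 0 0' | python3 drive.py; echo '0 0 0 0 0 0' | python3 drive.py
```

```text
clock: 12.1
tcp_pos: [0.4165, -0.2904, 0.0956]
orientation: [2.31, 2.128, -0.001]
contact_force: [-2.5, 2.4, 5.7]
grip_width: 0.0385
gripper_force: 63.2
clock: 12.3
tcp_pos: [0.4166, -0.2904, 0.0955]
orientation: [2.31, 2.128, -0.003]
contact_force: [-11.8, 8.2, 43.5]
grip_width: 0.0385
gripper_force: 67.6
clock: 12.4
tcp_pos: [0.4165, -0.2904, 0.0955]
orientation: [2.31, 2.128, -0.002]
contact_force: [-8.5, 5.7, 31.8]
grip_width: 0.0387
gripper_force: 66.1
```

```bash
echo '0 0 -0.002 0 0 0
0 0 -0.002 0 0 0' | python3 drive.py;echo '0 0 0 0 0 0
0 0 0 0 0 0
0 0 0 0 0 0' | python3 drive.py 0.056; echo '0 0 -0.02 0 0 0
0 0 -0.06 0 0 0
0 0 -0.1 0 0 0
0 0 -0.1 0 0 0' | python3 drive.py; python3 plan.py 0.544,-0.011,0.2,-50.1
```

```text
clock: 12.6
tcp_pos: [0.4169, -0.2907, 0.0956]
orientation: [2.309, 2.127, 0.001]
contact_force: [-2.1, 2.0, 12.0]
grip_width: 0.0383
gripper_force: 63.9
clock: 12.9
tcp_pos: [0.4163, -0.2904, 0.0944]
orientation: [2.311, 2.128, 0.0]
contact_force: [0.1, 0.8, -0.1]
grip_width: 0.0557
gripper_force: 0.0
clock: 13.3
tcp_pos: [0.4188, -0.2916, 0.1991]
orientation: [2.305, 2.122, 0.003]
contact_force: [0.7, 0.1, 0.1]
grip_width: 0.0563
gripper_force: 0.0
t 13.3 tcp [ 0.4188 -0.2916  0.1991] tooly -4.7 q [ 0.86  0.38 -0.45  2.02  0.23  0.78  0.19]
to (0.544, -0.011, 0.2, -50.1) shift [ 0.2899  0.1017 -0.0014] rot [0.009 0.001 0.792]
```

```bash
echo '0.046 0.016 0 0 0 0.13
0.092 0.032 0 0 0 0.26
0.138 0.048 0 0 0 0.39
0.184 0.064 0 0 0 0.52
0.23 0.08 0 0 0 0.65' | python3 drive.py 0.084; echo '0 0 0 0 0 0' | python3 drive.py; python3 - <<'E'
from vis import *
p,d=r.grab_frame("scene");C=cloud("scene",d)
uv=proj("scene",[.544,-.011,.04])[0].astype(int);w=C[uv[1]-40:uv[1]+40,uv[0]-40:uv[0]+40].reshape(-1,3)
w=w[(w[:,2]>.03)&(w[:,2]<.07)&(np.hypot(w[:,0]-.544,w[:,1]+.011)<.045)]
print(cv2.minEnclosingCircle((w[:,:2]*1000).astype(np.float32)),w.mean(0))
cv2.imwrite("pics/c.png",cv2.resize(p[100:300,150:450],None,fx=2.5,fy=2.5))
E
python3 plan.py 0.544,-0.011,0.17,-50.1
```

```text
clock: 13.8
tcp_pos: [0.515, -0.0659, 0.1939]
orientation: [-2.873, -1.271, 0.001]
contact_force: [1.7, -0.7, -0.4]
grip_width: 0.0841
gripper_force: 0.0
clock: 13.9
tcp_pos: [0.5174, -0.0589, 0.1946]
orientation: [-2.862, -1.289, -0.007]
contact_force: [-0.2, -0.3, 1.0]
grip_width: 0.0839
gripper_force: 0.0
((545.5703735351562, -9.66201114654541), 24.957962036132812) [ 0.55098376 -0.00813085  0.04129422]
t 13.95 tcp [ 0.5159 -0.0629  0.1941] tooly -41.5 q [ 0.31  0.39 -0.38  2.    0.2   0.78 -0.9 ]
to (0.544, -0.011, 0.17, -50.1) shift [ 0.0575 -0.0134  0.0242] rot [-0.001 -0.002  0.15 ]
```

View pics/c.png

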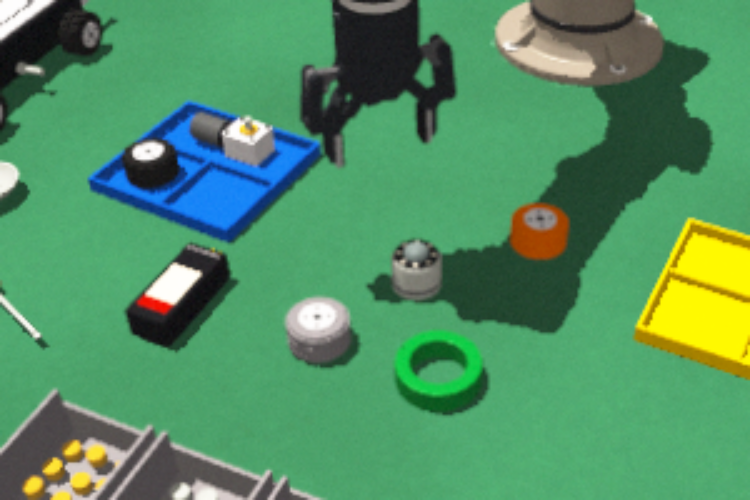

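The motor lies in the long bay (scene crop (235,135)), the wheel is at (150,160), and the camera head at (416,270) is undisturbed.

```bash
echo '0.04 -0.009 0 0 0 0.08
0.0575 -0.013 0.02 0 0 0.15
0.0575 -0.013 0.05 0 0 0.15
0.0575 -0.013 0.05 0 0 0.15
0.0575 -0.013 0.05 0 0 0.15' | python3 drive.py; python3 plan.py 0.5447,-0.0105,0.084,-50.1
```

```text
clock: 14.45
tcp_pos: [0.5427, -0.0176, 0.144]
orientation: [-2.957, -1.059, 0.004]
contact_force: [1.6, 0.5, 0.4]
grip_width: 0.0839
gripper_force: 0.0
t 14.45 tcp [ 0.5427 -0.0176  0.144 ] tooly -50.6 q [ 0.17  0.49 -0.32  1.98  0.24  0.7  -1.18]
to (0.5447, -0.0105, 0.084, -50.1) shift [ 0.0062 -0.0042  0.06  ] rot [-0.001  0.002 -0.009]
```

```bash
echo '0.006 -0.004 0 0 0 0
0.006 -0.004 0.03 0 0 0
0.006 -0.004 0.05 0 0 0
0.006 -0.004 0.06 0 0 0
0.006 -0.004 0.06 0 0 0' | python3 drive.py; echo '0 0 0 0 0 0' | python3 drive.py ; python3 plan.py 0.5447,-0.0105,0.084,-50.1;  echo '0 0 0 0 0 0
0 0 0 0 0 0
0 0 0 0 0 0
0 0 0 0 0 0
0 0 0 0 0 0' | python3 drive.py 0.035 40;echo '0 0 0 0 0 0' | python3 drive.py
```

```text
clock: 14.95
tcp_pos: [0.5454, -0.0094, 0.0842]
orientation: [-2.957, -1.06, 0.001]
contact_force: [-0.7, 0.2, 0.4]
grip_width: 0.0841
gripper_force: 0.0
clock: 15.05
tcp_pos: [0.5463, -0.0093, 0.0855]
orientation: [2.957, 1.06, 0.002]
contact_force: [-0.0, -0.6, 0.3]
grip_width: 0.084
gripper_force: 0.0
t 15.05 tcp [ 0.5463 -0.0093  0.0855] tooly -50.5 q [ 0.13  0.59 -0.29  2.    0.29  0.59 -1.24]
to (0.5447, -0.0105, 0.084, -50.1) shift [-0.002  -0.0001  0.0015] rot [ 0.001 -0.001 -0.008]
clock: 15.55
tcp_pos: [0.5461, -0.0094, 0.0856]
orientation: [2.957, 1.06, 0.002]
contact_force: [-1.3, -0.3, 7.2]
grip_width: 0.0487
gripper_force: 40.4
clock: 15.65
tcp_pos: [0.5461, -0.0093, 0.0856]
orientation: [2.957, 1.06, 0.002]
contact_force: [-1.3, 0.1, 7.2]
grip_width: 0.0485
gripper_force: 40.4
```

```bash
echo '0 0 -0.02 0 0 0
0 0 -0.05 0 0 0
0 0 -0.08 0 0 0
0 0 -0.1 0 0 0
0 0 -0.1 0 0 0' | python3 drive.py; python3 plan.py 0.508,-0.266,0.185,-50.1
```

```text
clock: 16.15
tcp_pos: [0.5471, -0.0092, 0.1873]
orientation: [2.955, 1.06, 0.008]
contact_force: [0.7, -0.0, -1.9]
grip_width: 0.0486
gripper_force: 42.5
t 16.15 tcp [ 0.5471 -0.0092  0.1873] tooly -50.5 q [ 0.18  0.43 -0.35  1.95  0.21  0.79 -1.16]
to (0.508, -0.266, 0.185, -50.1) shift [-0.1934  0.1734  0.0021] rot [ 0.004 -0.004 -0.008]
```

```bash
echo '-0.02 0.018 0 0 0 0
-0.05 0.045 0 0 0 0
-0.085 0.075 0 0 0 0
-0.115 0.105 0 0 0 0
-0.145 0.13 0 0 0 0' | python3 drive.py;echo '-0.025 0.025 0 0 0 0
-0.045 0.04 0 0 0 0
-0.045 0.04 0 0 0 0
-0.045 0.04 0 0 0 0' | python3 drive.py;  python3 plan.py 0.508,-0.266,0.1,-50.1
```

```text
clock: 16.65
tcp_pos: [0.5152, -0.2039, 0.1832]
orientation: [-2.957, -1.059, 0.002]
contact_force: [0.6, -0.7, -2.1]
grip_width: 0.0483
gripper_force: 42.4
clock: 17.05
tcp_pos: [0.506, -0.2615, 0.1832]
orientation: [-2.957, -1.058, 0.002]
contact_force: [0.2, 0.8, -3.0]
grip_width: 0.0485
gripper_force: 42.4
t 17.05 tcp [ 0.506  -0.2615  0.1832] tooly -50.6 q [ 0.59  0.47 -0.29  1.9   0.18  0.8  -0.67]
to (0.508, -0.266, 0.1, -50.1) shift [-0.0013  0.0049  0.0832] rot [-0.002  0.001 -0.009]
```

```bash
echo '-0.001 0.004 0.03 0 0 0
-0.001 0.004 0.06 0 0 0
-0.001 0.004 0.08 0 0 0
-0.001 0.004 0.08 0 0 0
-0.001 0.004 0.08 0 0 0' | python3 drive.py; python3 plan.py 0.508,-0.266,0.0905,-50.1
```

```text
clock: 17.55
tcp_pos: [0.5091, -0.2636, 0.1043]
orientation: [-2.955, -1.063, 0.0]
contact_force: [-0.6, 0.0, -2.2]
grip_width: 0.0487
gripper_force: 42.4
t 17.55 tcp [ 0.5091 -0.2636  0.1043] tooly -50.4 q [ 0.57  0.59 -0.26  1.93  0.23  0.65 -0.71]
to (0.508, -0.266, 0.0905, -50.1) shift [-0.0023  0.0012  0.0138] rot [-0.001 -0.    -0.006]
```

```bash
echo '-0.002 0.001 0.006 0 0 0
-0.002 0.001 0.012 0 0 0
-0.002 0.001 0.014 0 0 0
-0.002 0.001 0.014 0 0 0' | python3 drive.py; echo '0 0 0.001 0 0 0
0 0 0.001 0 0 0' | python3 drive.py
```

```text
clock: 17.95
tcp_pos: [0.5077, -0.2671, 0.0904]
orientation: [-2.957, -1.06, 0.0]
contact_force: [0.1, 0.4, -2.4]
grip_width: 0.0485
gripper_force: 42.4
clock: 18.15
tcp_pos: [0.508, -0.2672, 0.0897]
orientation: [2.957, 1.06, 0.001]
contact_force: [0.5, -0.6, -1.9]
grip_width: 0.0485
gripper_force: 42.5
```

```bash
echo '0 0 0.001 0 0 0
0 0 0.001 0 0 0' | python3 drive.py
```

```text
clock: 18.35
tcp_pos: [0.508, -0.2671, 0.0896]
orientation: [2.957, 1.06, 0.0]
contact_force: [-3.0, 1.1, 8.9]
grip_width: 0.0486
gripper_force: 43.4
```

Touchdown. Releasing gently to 68 mm, then rising.

```bash
echo '0 0 0 0 0 0
0 0 0 0 0 0
0 0 0 0 0 0' | python3 drive.py 0.068; echo '0 0 -0.01 0 0 0
0 0 -0.04 0 0 0
0 0 -0.08 0 0 0
0 0 -0.1 0 0 0
0 0 -0.1 0 0 0' | python3 drive.py; python3 plan.py 0.435,0.082,0.185,-49.3
```

```text
clock: 18.65
tcp_pos: [0.5079, -0.2671, 0.0885]
orientation: [2.957, 1.061, 0.0]
contact_force: [0.4, 0.1, -0.6]
grip_width: 0.0683
gripper_force: 0.0
clock: 19.15
tcp_pos: [0.5097, -0.2678, 0.1925]
orientation: [2.953, 1.059, 0.008]
contact_force: [-0.4, -0.0, 0.2]
grip_width: 0.0681
gripper_force: 0.0
t 19.15 tcp [ 0.5097 -0.2678  0.1925] tooly -50.5 q [ 0.6   0.46 -0.29  1.88  0.18  0.82 -0.66]
to (0.435, 0.082, 0.185, -49.3) shift [ 0.1646 -0.3176  0.006 ] rot [ 0.006 -0.003 -0.022]
```

```bash
echo '0.02 -0.04 0 0 0 0
0.04 -0.08 0 0 0 0
0.06 -0.12 0 0 0 0
0.08 -0.16 0 0 0 0
0.1 -0.2 0 0 0 0' | python3 drive.py 0.085;echo '0.02 -0.04 0 0 0 0
0.04 -0.08 0 0 0 0
0.064 -0.117 0 0 0 -0.02
0.064 -0.117 0 0 0 -0.02
0.064 -0.117 0 0 0 -0.02' | python3 drive.py; python3 - <<'E'
from vis import *
for n in I:
    p,d=r.grab_frame(n);cv2.imwrite(f"pics/{n}3.png",p)
s,t=cv2.imread("pics/scene3.png"),cv2.imread("pics/top3.png")
cv2.imwrite("pics/d.png",np.hstack([cv2.resize(a,None,fx=2.4,fy=2.4,interpolation=cv2.INTER_CUBIC) for a in(s[120:280,180:340],t[180:340,340:500])]))
E
python3 plan.py 0.435,0.082,0.1,-49.3
```

```text
clock: 19.65
tcp_pos: [0.4568, -0.0476, 0.1881]
orientation: [-2.957, -1.06, 0.001]
contact_force: [0.4, 0.6, -0.3]
grip_width: 0.0849
gripper_force: 0.0
clock: 20.15
tcp_pos: [0.4324, 0.0827, 0.1882]
orientation: [-2.945, -1.094, 0.001]
contact_force: [-0.3, -1.1, 0.1]
grip_width: 0.0852
gripper_force: 0.0
t 20.25 tcp [0.4328 0.0807 0.1881] tooly -49.5 q [ 0.06  0.29 -0.44  2.18  0.19  0.71 -1.38]
to (0.435, 0.082, 0.1, -49.3) shift [0.0026 0.0004 0.0881] rot [ 0.     0.001 -0.003]
```

View pics/d.png

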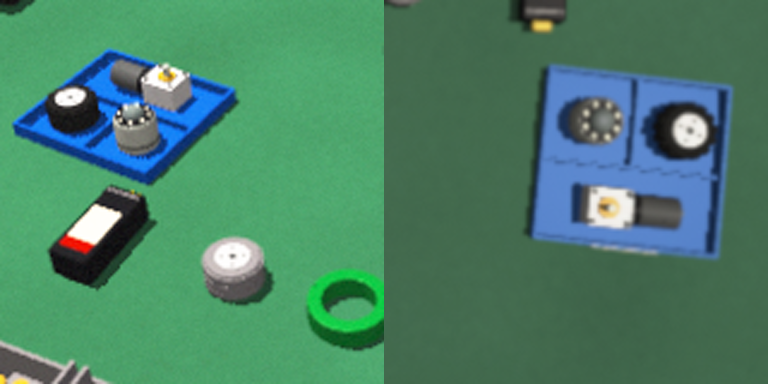

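The blue kit is complete: camera head upright (top crop (603,120)), wheel (688,130) and motor (630,207), each in its own bay. Next is the orange wheel.

```bash
echo '0.003 0 0.04 0 0 0
0.003 0 0.07 0 0 0
0.003 0 0.09 0 0 0
0.003 0 0.105 0 0 0
0.003 0 0.105 0 0 0' | python3 drive.py; python3 plan.py 0.4355,0.082,0.082,-49.3;  echo '0 0 0 0 0 0
0 0 0 0 0 0
0 0 0 0 0 0
0 0 0 0 0 0
0 0 0 0 0 0' | python3 drive.py 0.04 50;  echo '0 0 -0.02 0 0 0
0 0 -0.06 0 0 0
0 0 -0.1 0 0 0
0 0 -0.1 0 0 0' | python3 drive.py; python3 plan.py 0.495,0.3616,0.18,-49.3
```

```text
clock: 20.75
tcp_pos: [0.4342, 0.0819, 0.0817]
orientation: [2.948, 1.086, -0.007]
contact_force: [-1.1, 0.1, -0.9]
grip_width: 0.0849
gripper_force: 0.0
t 20.75 tcp [0.4342 0.0819 0.0817] tooly -49.5 q [-0.04  0.5  -0.34  2.23  0.36  0.47 -1.53]
to (0.4355, 0.082, 0.082, -49.3) shift [ 0.0011  0.0008 -0.0003] rot [-0.001  0.004 -0.004]
clock: 21.25
tcp_pos: [0.4358, 0.0833, 0.0846]
orientation: [2.946, 1.088, 0.002]
contact_force: [-1.7, -2.8, 6.5]
grip_width: 0.0583
gripper_force: 52.7
clock: 21.65
tcp_pos: [0.438, 0.0845, 0.1883]
orientation: [2.945, 1.088, 0.015]
contact_force: [1.2, 0.2, -2.8]
grip_width: 0.0581
gripper_force: 54.8
t 21.65 tcp [0.438  0.0845 0.1883] tooly -49.4 q [ 0.07  0.3  -0.46  2.17  0.21  0.7  -1.39]
to (0.495, 0.3616, 0.18, -49.3) shift [ 0.2234 -0.1734  0.0094] rot [ 0.005 -0.008 -0.002]
```

```bash
echo '0.035 -0.027 0 0 0 0
0.07 -0.054 0 0 0 0
0.105 -0.081 0 0 0 0
0.14 -0.108 0 0 0 0
0.175 -0.135 0 0 0 0' | python3 drive.py;echo '0.035 -0.027 0 0 0 0
0.048 -0.038 0 0 0 0
0.048 -0.038 0 0 0 0
0.048 -0.038 0.03 0 0 0
0.048 -0.038 0.03 0 0 0' | python3 drive.py;  python3 plan.py 0.495,0.3616,0.1,-49.3
```

```text
clock: 22.15
tcp_pos: [0.4802, 0.3015, 0.1829]
orientation: [2.946, 1.089, -0.0]
contact_force: [1.2, 0.5, -0.8]
grip_width: 0.0582
gripper_force: 54.8
clock: 22.65
tcp_pos: [0.4904, 0.3565, 0.1499]
orientation: [2.943, 1.087, -0.011]
contact_force: [-1.2, -1.7, -2.0]
grip_width: 0.0581
gripper_force: 54.7
t 22.65 tcp [0.4904 0.3565 0.1499] tooly -49.5 q [-0.4   0.59 -0.44  1.82  0.33  0.82 -1.87]
to (0.495, 0.3616, 0.1, -49.3) shift [ 0.0072 -0.0009  0.0498] rot [ 0.001  0.008 -0.003]
```

```bash
echo '0.006 -0.001 0.02 0 0 0
0.006 -0.001 0.04 0 0 0
0.006 -0.001 0.052 0 0 0
0.006 -0.001 0.052 0 0 0
0.006 -0.001 0.052 0 0 0' | python3 drive.py;  python3 plan.py 0.495,0.3616,0.089,-49.3
```

```text
clock: 23.15
tcp_pos: [0.496, 0.3645, 0.102]
orientation: [2.946, 1.089, 0.0]
contact_force: [-0.1, 0.3, -1.3]
grip_width: 0.0582
gripper_force: 54.7
t 23.15 tcp [0.496  0.3645 0.102 ] tooly -49.4 q [-0.43  0.66 -0.41  1.82  0.37  0.74 -1.91]
to (0.495, 0.3616, 0.089, -49.3) shift [-0.0027  0.0015  0.013 ] rot [ 0.     0.    -0.002]
```

```bash
echo '-0.002 0.001 0.006 0 0 0
-0.002 0.001 0.012 0 0 0
-0.002 0.001 0.013 0 0 0
-0.002 0.001 0.013 0 0 0' | python3 drive.py; echo '0 0 0.001 0 0 0
0 0 0.001 0 0 0' | python3 drive.py
```

```text
clock: 23.55
tcp_pos: [0.4951, 0.3627, 0.0888]
orientation: [2.946, 1.09, -0.0]
contact_force: [-0.8, -3.2, 2.6]
grip_width: 0.0581
gripper_force: 55.3
clock: 23.75
tcp_pos: [0.4951, 0.3627, 0.0887]
orientation: [2.946, 1.089, 0.0]
contact_force: [-3.0, -4.5, 12.2]
grip_width: 0.058
gripper_force: 56.3
```

```bash
echo '0 0 0 0 0 0
0 0 0 0 0 0
0 0 0 0 0 0' | python3 drive.py 0.071; echo '0 0 -0.02 0 0 0
0 0 -0.06 0 0 0
0 0 -0.1 0 0 0
0 0 -0.11 0 0 0
0 0 -0.11 0 0 0' | python3 drive.py; python3 plan.py 0.663,-0.213,0.19,-91.6
```

```text
clock: 24.05
tcp_pos: [0.495, 0.3631, 0.0874]
orientation: [-2.946, -1.09, -0.0]
contact_force: [0.5, -0.4, 0.5]
grip_width: 0.0709
gripper_force: 0.0
clock: 24.55
tcp_pos: [0.4957, 0.3638, 0.1994]
orientation: [-2.945, -1.09, -0.006]
contact_force: [-1.0, 0.6, -0.8]
grip_width: 0.0709
gripper_force: 0.0
t 24.55 tcp [0.4957 0.3638 0.1994] tooly -49.4 q [-0.39  0.53 -0.47  1.77  0.3   0.9  -1.85]
to (0.663, -0.213, 0.19, -91.6) shift [-0.2484  0.5468  0.0085] rot [-0.001 -0.004  0.737]
```

```bash
echo '-0.02 0.044 0 0 0 0
-0.04 0.088 0 0 0 0
-0.06 0.132 0 0 0 0
-0.08 0.176 0 0 0 0
-0.1 0.22 0 0 0 0' | python3 drive.py 0.085;echo '-0.02 0.044 0 0 0 0
-0.04 0.088 0 0 0 0
-0.06 0.132 0 0 0 0
-0.08 0.176 0 0 0 0
-0.1 0.22 0 0 0 0' | python3 drive.py; echo '-0.02 0.044 0 0 0 0.14
-0.04 0.088 0 0 0 0.28
-0.048 0.106 0 0 0 0.42
-0.048 0.106 0 0 0 0.56
-0.048 0.106 0 0 0 0.7' | python3 drive.py; echo '0 0 0 0 0 0' | python3 drive.py; python3 - <<'E'
from vis import *
for n in I:
    p,d=r.grab_frame(n);cv2.imwrite(f"pics/{n}4.png",p)
s,t=cv2.imread("pics/scene4.png"),cv2.imread("pics/top4.png")
cv2.imwrite("pics/e.png",np.hstack([cv2.resize(a,None,fx=2,fy=2,interpolation=cv2.INTER_CUBIC) for a in(s[150:290,150:290],s[160:300,380:520],t[180:320,130:240])]))
E
python3 plan.py 0.663,-0.213,0.1,-91.6
```

```text
clock: 25.05
tcp_pos: [0.5616, 0.1285, 0.1955]
orientation: [-2.946, -1.09, 0.005]
contact_force: [1.4, -0.1, 0.2]
grip_width: 0.0849
gripper_force: 0.0
clock: 25.55
tcp_pos: [0.6288, -0.1033, 0.1952]
orientation: [-2.945, -1.09, 0.004]
contact_force: [1.1, 0.3, 0.7]
grip_width: 0.0852
gripper_force: 0.0
clock: 26.05
tcp_pos: [0.6609, -0.2143, 0.1945]
orientation: [-3.141, -0.001, 0.006]
contact_force: [-0.0, 0.7, -0.1]
grip_width: 0.0851
gripper_force: 0.0
clock: 26.15
tcp_pos: [0.6612, -0.2128, 0.195]
orientation: [-3.141, -0.012, 0.005]
contact_force: [0.4, -0.3, -1.1]
grip_width: 0.0848
gripper_force: 0.0
t 26.25 tcp [ 0.6614 -0.2126  0.1958] tooly -89.3 q [ 0.36  0.62 -0.2   1.58  0.14  0.96 -1.45]
to (0.663, -0.213, 0.1, -91.6) shift [0.0018 0.0005 0.0958] rot [-0.     0.002  0.041]
```

View pics/e.png

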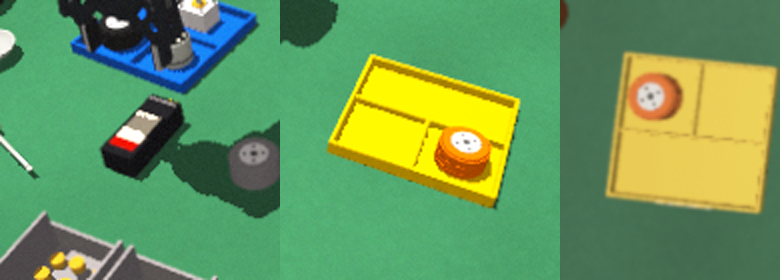

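The orange wheel is inside its yellow bay (top crop (650,95)), and the battery (crop (142,135)) stands free. Now I'll grip it.

```bash
echo '0.002 0 0.03 0 0 0.04
0.002 0 0.06 0 0 0.04
0.002 0 0.09 0 0 0.04
0.002 0 0.106 0 0 0.04
0.002 0 0.106 0 0 0.04' | python3 drive.py; python3 plan.py 0.663,-0.213,0.09,-91.6;  echo '0 0 0 0 0 0
0 0 0 0 0 0
0 0 0 0 0 0
0 0 0 0 0 0
0 0 0 0 0 0' | python3 drive.py 0.03 80;  echo '0 0 -0.02 0 0 0
0 0 -0.05 0 0 0
0 0 -0.09 0 0 0
0 0 -0.11 0 0 0
0 0 -0.11 0 0 0' | python3 drive.py; python3 plan.py 0.4026,0.3204,0.2,-4.3
```

```text
clock: 26.75
tcp_pos: [0.6622, -0.2124, 0.0884]
orientation: [-3.14, 0.046, 0.008]
contact_force: [0.2, 0.5, 0.5]
grip_width: 0.0849
gripper_force: 0.0
t 26.75 tcp [ 0.6622 -0.2124  0.0884] tooly -91.7 q [ 0.34  0.75 -0.17  1.62  0.16  0.78 -1.51]
to (0.663, -0.213, 0.09, -91.6) shift [ 0.0008  0.0006 -0.0016] rot [-0.001  0.005 -0.001]
clock: 27.25
tcp_pos: [0.6653, -0.2134, 0.0938]
orientation: [3.14, -0.049, 0.006]
contact_force: [-1.2, -0.2, 6.8]
grip_width: 0.0436
gripper_force: 83.3
clock: 27.75
tcp_pos: [0.6659, -0.2134, 0.2058]
orientation: [3.139, -0.049, 0.011]
contact_force: [0.4, 0.7, -2.9]
grip_width: 0.0433
gripper_force: 82.5
t 27.75 tcp [ 0.6659 -0.2134  0.2058] tooly -91.8 q [ 0.35  0.61 -0.19  1.57  0.13  0.96 -1.48]
to (0.4026, 0.3204, 0.2, -4.3) shift [-0.2799 -0.5253  0.0029] rot [ 0.007 -0.004 -1.527]
```

```bash
echo '-0.01 -0.02 0 0 0 -0.1
-0.03 -0.06 0 0 0 -0.2
-0.05 -0.1 0 0 0 -0.3
-0.07 -0.14 0 0 0 -0.4
-0.09 -0.17 0 0 0 -0.5' | python3 drive.py; echo '0 0 0 0 0 0' | python3 drive.py;python3 plan.py 0.4026,0.3204,0.2,-4.3
```

```text
clock: 28.25
tcp_pos: [0.5774, -0.0372, 0.1999]
orientation: [-3.052, -0.739, 0.003]
contact_force: [0.8, 0.6, -2.3]
grip_width: 0.0437
gripper_force: 82.3
clock: 28.35
tcp_pos: [0.5758, -0.034, 0.1999]
orientation: [-3.048, -0.745, 0.006]
contact_force: [0.8, 0.5, -2.7]
grip_width: 0.0434
gripper_force: 82.5
t 28.35 tcp [ 0.5758 -0.034   0.1999] tooly -62.5 q [ 0.23  0.46 -0.36  1.87  0.21  0.85 -1.32]
to (0.4026, 0.3204, 0.2, -4.3) shift [ 0.0099 -0.3944  0.0018] rot [-0.006  0.    -1.016]
```

```bash
echo '0 -0.04 0 0 0 -0.1
0.003 -0.08 0 0 0 -0.2
0.005 -0.12 0 0 0 -0.3
0.005 -0.16 0 0 0 -0.4
0.005 -0.2 0 0 0 -0.5' | python3 drive.py; echo '0 0 0 0 0 0' | python3 drive.py;python3 plan.py 0.4026,0.3204,0.2,-4.3
```

```text
clock: 28.85
tcp_pos: [0.4922, 0.141, 0.2003]
orientation: [-2.778, -1.467, 0.002]
contact_force: [0.2, 1.5, -2.8]
grip_width: 0.0438
gripper_force: 82.5
clock: 28.95
tcp_pos: [0.4902, 0.1458, 0.2007]
orientation: [-2.769, -1.476, 0.001]
contact_force: [-0.1, -1.4, -2.4]
grip_width: 0.0438
gripper_force: 82.7
t 28.95 tcp [0.4902 0.1458 0.2007] tooly -33.9 q [ 0.03  0.39 -0.54  2.01  0.27  0.81 -1.25]
to (0.4026, 0.3204, 0.2, -4.3) shift [ 0.0961 -0.17    0.0014] rot [-0.003 -0.002 -0.516]
```

```bash
echo '0.023 -0.04 0 0 0 -0.12
0.046 -0.08 0 0 0 -0.24
0.069 -0.12 0 0 0 -0.36
0.096 -0.17 0 0 0 -0.48
0.096 -0.17 0 0 0 -0.515' | python3 drive.py; echo '0 0 0 0 0 0
0 0 0 0 0 0' | python3 drive.py;python3 plan.py 0.4026,0.3204,0.13,-4.3
```

```text
clock: 29.45
tcp_pos: [0.404, 0.3214, 0.2013]
orientation: [-2.301, -2.132, -0.002]
contact_force: [-0.2, 0.2, -3.1]
grip_width: 0.0437
gripper_force: 82.8
clock: 29.65
tcp_pos: [0.4084, 0.3141, 0.2005]
orientation: [2.319, 2.118, -0.003]
contact_force: [-0.3, -0.3, -3.2]
grip_width: 0.0436
gripper_force: 82.8
t 29.65 tcp [0.4084 0.3141 0.2005] tooly -5.2 q [-0.22  0.43 -0.69  1.99  0.37  0.84 -1.2 ]
to (0.4026, 0.3204, 0.13, -4.3) shift [ 0.0059 -0.0062  0.0705] rot [-0.001  0.002 -0.015]
```

```bash
echo '0.005 -0.005 0 0 0 -0.012
0.005 -0.005 0.03 0 0 -0.012
0.005 -0.005 0.06 0 0 -0.012
0.005 -0.005 0.075 0 0 -0.012
0.005 -0.005 0.075 0 0 -0.012' | python3 drive.py; echo '0 0 0 0 0 0' | python3 drive.py; python3 - <<'E'
from vis import *
for n in I:
    p,d=r.grab_frame(n);cv2.imwrite(f"pics/{n}5.png",p)
s,t=cv2.imread("pics/scene5.png"),cv2.imread("pics/top5.png")
cv2.imwrite("pics/f.png",np.hstack([cv2.resize(a,None,fx=2.5,fy=2.5,interpolation=cv2.INTER_CUBIC) for a in(s[150:290,380:520],t[180:320,130:270])]))
E
python3 plan.py 0.4026,0.3204,0.1,-4.3
```

```text
clock: 30.15
tcp_pos: [0.4026, 0.3196, 0.1246]
orientation: [2.305, 2.135, -0.007]
contact_force: [-0.9, -0.9, -2.5]
grip_width: 0.0434
gripper_force: 82.7
clock: 30.25
tcp_pos: [0.4036, 0.3214, 0.1269]
orientation: [-2.304, -2.136, -0.001]
contact_force: [-0.3, 0.1, -2.9]
grip_width: 0.044
gripper_force: 82.7
t 30.35 tcp [0.4039 0.3219 0.1277] tooly -4.3 q [-0.3   0.54 -0.62  2.04  0.48  0.7  -1.3 ]
to (0.4026, 0.3204, 0.1, -4.3) shift [-0.0016 -0.0012  0.0277] rot [ 0.002 -0.002 -0.   ]
```

View pics/f.png

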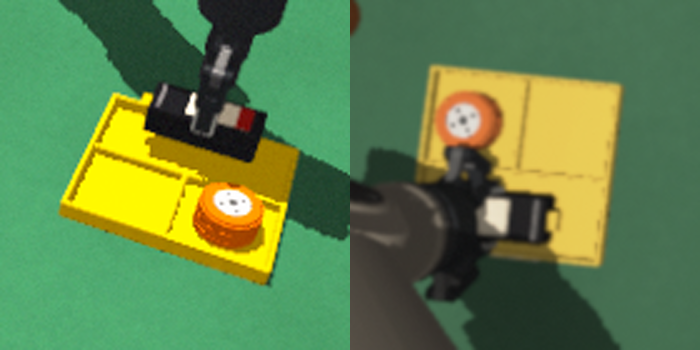

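The battery hangs level over the long bay, aligned and clear of the orange wheel.

```bash
echo '-0.001 -0.001 0.012 0 0 0
-0.001 -0.001 0.022 0 0 0
-0.001 -0.001 0.028 0 0 0
-0.001 -0.001 0.028 0 0 0' | python3 drive.py; echo '0 0 0.001 0 0 0
0 0 0.001 0 0 0' | python3 drive.py
```

```text
clock: 30.75
tcp_pos: [0.4019, 0.3202, 0.0979]
orientation: [2.303, 2.136, -0.002]
contact_force: [-0.7, 0.1, -2.8]
grip_width: 0.0435
gripper_force: 82.8
clock: 30.95
tcp_pos: [0.402, 0.3204, 0.0977]
orientation: [2.303, 2.136, -0.001]
contact_force: [-2.7, -2.1, 6.3]
grip_width: 0.044
gripper_force: 83.9
```

```bash
echo '0 0 0 0 0 0
0 0 0 0 0 0
0 0 0 0 0 0' | python3 drive.py 0.058; echo '0 0 -0.02 0 0 0
0 0 -0.06 0 0 0
0 0 -0.1 0 0 0
0 0 -0.13 0 0 0' | python3 drive.py; echo '0.04 0.03 0 0 0 0
0.08 0.06 0 0 0 0
0.12 0.09 0 0 0 0
0.16 0.12 0 0 0 0
0.2 0.15 0 0 0 0' | python3 drive.py; python3 plan.py 0.6,0,0.25,-4
```

```text
clock: 31.25
tcp_pos: [0.4023, 0.3205, 0.0974]
orientation: [-2.303, -2.137, -0.001]
contact_force: [0.8, -1.6, -0.2]
grip_width: 0.0582
gripper_force: 0.0
clock: 31.65
tcp_pos: [0.4023, 0.3209, 0.2296]
orientation: [-2.303, -2.137, -0.003]
contact_force: [0.0, 0.4, 0.3]
grip_width: 0.058
gripper_force: 0.0
clock: 32.15
tcp_pos: [0.5681, 0.5097, 0.227]
orientation: [2.303, 2.136, -0.0]
contact_force: [0.7, 1.4, 0.8]
grip_width: 0.0581
gripper_force: 0.0
t 32.15 tcp [0.5681 0.5097 0.227 ] tooly -4.3 q [-0.45  0.77 -0.62  1.34  0.45  1.17 -1.19]
to (0.6, 0.0, 0.25, -4.0) shift [-0.5059  0.0703 -0.0227] rot [ 0.     0.    -0.006]
```

```bash
echo '0 0 0 0 0 0
0 0 0 0 0 0' | python3 drive.py;python3 - <<'E'
from vis import *
C={}
for n in I:
    p,d=r.grab_frame(n);cv2.imwrite(f"pics/{n}6.png",p);C[n]=cloud(n,d)
s,t=cv2.imread("pics/scene6.png"),cv2.imread("pics/top6.png")
f=lambda a:cv2.resize(a,None,fx=2.2,fy=2.2,interpolation=cv2.INTER_CUBIC)
cv2.imwrite("pics/g.png",np.vstack([f(s[130:265,180:520]),f(t[175:300,150:490])]))
w=C["top"].reshape(-1,3)
for k,x,y in(("black",.4996,-.3615),("cam",.508,-.266),("orange",.495,.3616),("grey",.654,-.063),("motor",.415,-.306),("batt",.4026,.3204)):
    q=w[(np.hypot(w[:,0]-x,w[:,1]-y)<(.075 if k in("motor","batt") else .048))&(w[:,2]>.028)&(w[:,2]<.08)]
    print(k,np.round(cv2.minAreaRect((q[:,:2]*1000).astype(np.float32))[:2],1).tolist(),np.percentile(q[:,2],[10,50,95]).round(4))
E
```

```text
clock: 32.35
tcp_pos: [0.5665, 0.5092, 0.2259]
orientation: [-2.302, -2.136, 0.002]
contact_force: [-0.1, -0.6, 0.4]
grip_width: 0.0579
gripper_force: 0.0
black [[496.7, -363.1], [59.7, 59.2]] [0.0341 0.0373 0.0405]
cam [[505.6, -267.7], [46.9, 49.6]] [0.0408 0.0455 0.0557]
orange [[494.7, 361.4], [57.4, 60.8]] [0.034  0.0374 0.0402]
grey [[653.6, -62.9], [57.2, 59.5]] [0.0307 0.0331 0.0362]
motor [[438.6, -307.6], [97.0, 89.6]] [0.0327 0.0376 0.0426]
batt [[424.5, 313.9], [118.7, 95.6]] [0.0354 0.0384 0.0414]
```

View pics/g.png

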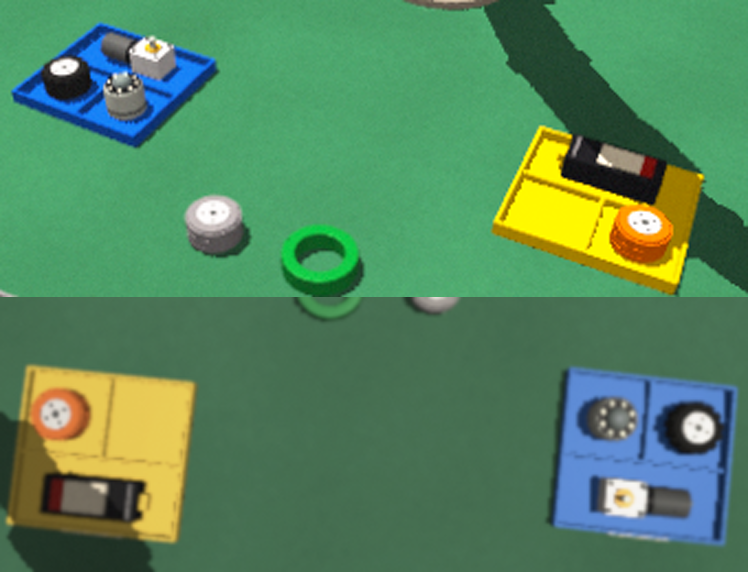

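All five parts lie flat on the bay floors, with tops about 4 mm higher than on the bench. Each is in its own bay, the grey wheel hasn't moved, and the arm is clear.

```bash
python3 -c "
from bench import r
print(r.hand_in())"
```

```text
the job is handed in; nothing more can be done
None
```

I handed the job in at about 32 s, with both kits in their trays: each part flat in its own bay, the camera head upright, and the grey wheel where it lay.

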